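# Switch on the radio and start its station scan

## Task

Turn on the portable radio that stands on the glass-topped crate and set it searching for stations: with a light fingertip press in the red power button at one end until it stays fully in, then the blue radio-band button at the other end in the same way, and then press the green scan button in the middle down and let it spring back. Leave the two white volume buttons alone, do not press hard, shove, tip or lift the radio, and leave the other things on the glass where they stand.

Things in the scene. Friction and masses are not known exactly. Their poses are not given: they have to be found in the camera images.
- radio: portable radio, a grey rounded box, 96 mm deep (x), 260 mm long (y), 88 mm high, 0.7 to 1.1 kg, standing loose on four rubber feet on the glass. Origin: centre of its underside; z up; its speaker grille faces its own -x. Five round buttons, 44 mm apart, stand in one row along y on its top: red (y = +88 mm), white minus (+44), green (0), white plus (-44), blue (-88).
- power_top (a point): centre of the top face of the red power button, a round cap 24 mm across on the radio's top, at y = +88 mm in the radio's frame; with the button out it lies 100 mm above the radio's underside (12 mm above the case), z along the radio's up. Moves down with the cap. 
- band_top (a point): centre of the top face of the blue radio-band button, a round cap 24 mm across on the radio's top, at y = -88 mm in the radio's frame; with the button out it lies 100 mm above the radio's underside (12 mm above the case), z along the radio's up. Moves down with the cap. 
- scan_top (a point): centre of the top face of the green scan button, a round cap 24 mm across on the radio's top, at y = 0 mm in the radio's frame; with the button out it lies 100 mm above the radio's underside (12 mm above the case), z along the radio's up. Moves down with the cap. 
- volminus_top (a point): centre of the top face of the white volume-down button (minus sign), a round cap 24 mm across on the radio's top, at y = +44 mm in the radio's frame; with the button out it lies 100 mm above the radio's underside (12 mm above the case), z along the radio's up. Moves down with the cap. Not to be pressed.
- volplus_top (a point): centre of the top face of the white volume-up button (plus sign), a round cap 24 mm across on the radio's top, at y = -44 mm in the radio's frame; with the button out it lies 100 mm above the radio's underside (12 mm above the case), z along the radio's up. Moves down with the cap. Not to be pressed.
- power (a joint): how far the red button is pushed in, m: 0 out (off, as at the start), 0.004 fully in (on). Push-and-stay button under a soft rubber cap: the plunger moves 4 mm at about 2.5 N and stays in; the cap yields 1 mm per 2 N besides and springs back, so press it some 6 to 8 mm down (4 to 8 N) to send the plunger fully in. Let go, it then stands 4 mm lower than before (8 mm above the case).
- band (a joint): how far the blue button is pushed in, m: 0 out (as at the start), 0.004 fully in (radio). Push-and-stay button under a soft rubber cap: the plunger moves 4 mm at about 2.5 N and stays in; the cap yields 1 mm per 2 N besides and springs back, so press it some 6 to 8 mm down (4 to 8 N) to send the plunger fully in. Let go, it then stands 4 mm lower than before (8 mm above the case).
- scan (a joint): how far the green button is pushed in, m: 0 up, 0.008 at the very bottom. Soft spring button: 1 N starts it, then 1.4 N more per mm, 8 mm of travel; 3 to 6 mm down (5 to 9 N) is a good press. Springs back up when let go.
- volminus (a joint): how far the volume-down button is pushed in, m: 0 up, 0.008 at the very bottom
- volplus (a joint): how far the volume-up button is pushed in, m: 0 up, 0.008 at the very bottom
- crate: upturned wooden fruit crate, 400 x 400 x 140 mm, with a 450 x 450 x 6 mm square of tempered glass on top; stands fast on the table. Origin: centre of its underside, z up; the top of the glass is 149 mm above it.
- tealight_dish: empty blue ceramic tealight dish, 80 mm across, 26 mm high, loose on the glass. Its origin is the centre of its underside.
- screw_jar: round white plastic container with orange screw-top lid, 72 mm across, 60 mm high, loose on the glass. Its origin is the centre of its underside.
- bead_box: dark wooden prayer bead box, 100 mm (x) by 60 mm (y), 46 mm high, loose on the glass, with a sliding door in its top that may stand up to 15 mm open to its +x. Its origin is the centre of its underside.
- earring_tray: teal hard silicone earring tray with four compartments, 105 mm (x) by 80 mm (y), 14 mm high, loose on the glass. Its origin is the centre of its underside.

How it is judged:
On the way, in this order (a step that is already met when the one before it is completed fails the run):
1. the red power button is pushed in (value of joint power above 0.0032 m), for 0.1 s.
2. then the blue band button is pushed in, the power still in (value of joint band above 0.0032 m and value of joint power above 0.003 m), for 0.1 s.
3. then the green scan button is pressed down, power and band still in (value of joint scan above 0.002 m and value of joint each of power, band above 0.003 m), for 0.05 s.
At the end, for the whole second after the job is handed in: Red and blue buttons in (over 3 of their 4 mm), green and both white buttons up (under 1 mm), the radio upright at rest within 15 mm of where it stood, and the dish, jar, box and tray within 15 mm of where they stood (value of joint each of power, band above 0.003 m and value of joint each of scan, volminus, volplus below 0.001 m and distance of each of radio, tealight_dish, screw_jar, bead_box, earring_tray from where it was at the start of the episode below 0.015 m and angle between radio's own z axis and vertical below 0.05 rad and linear speed of radio below 0.02 m/s); the robot touches nothing.
It fails at once if a button is pressed (over 2 mm) out of turn: band while the power is out, or scan before power and band are both in ((value of joint band above 0.002 m and value of joint power below 0.0025 m) or (value of joint scan above 0.002 m and value of joint any of power, band below 0.0025 m)).
It fails at once if a volume button is pressed (over 2 mm) (value of joint any of volminus, volplus above 0.002 m).
It fails at once if the radio is pressed hard (over 25 N) (contact force between any of the arm, the fingers and radio above 25 N).
It fails at once if the radio is shoved (over 15 mm), lifted (over 8 mm) or tipped (distance of radio from where it was at the start of the episode above 0.015 m or z of radio in the frame of crate above 0.157 m or angle between radio's own z axis and vertical above 0.12 rad).
It fails at once if the dish, jar, box or tray is moved (over 15 mm) (distance of any of tealight_dish, screw_jar, bead_box, earring_tray from where it was at the start of the episode above 0.015 m).
It also fails if it takes over 40 s, if anything falls off the work surface, if the arm or the gripper's body presses on something with over 40 N, if the wrist force passes 120 N, or if a joint passes its speed limit or range.

## Robot

A 6-joint arm with a two-finger parallel gripper is mounted at the origin on the work surface. World frame = base frame: x ahead of the robot, y to its left, z up, the work surface at z = 0. Lengths are in m, angles in rad, forces in N, time in s.
With the tool pointing down it reaches from about 0.35 to 0.775 m from the base axis. Payload 7.3 kg.
Tool frame: the origin (TCP) lies at the very end of the fingers, on their centre line; the grasp point (between the pads) lies 19 mm behind it (robot.hold_point_z is the distance from the TCP to the grasp point, in m); z points along the fingers, y is the direction in which the jaws open and shut (so a half turn about z gives the same grasp; the last joint's range is limited). The gripper opens to 92 mm and grips with 3 to 60 N. Pads are 19 mm wide; open, the fingers measure 130 mm over their backs; the gripper's body (75 mm by 190 mm) begins 47 mm behind the grasp point.
Start: joints at [-1.29, 0.342, 1.524, -0, 1.275, -0.146], TCP at [0.217, -0.478, 0.227] pointing down, gripper open.
Joint ranges: [-2.53, 2.53], [-0.77, 2.02], [0.04, 2.7], [-1, 4.14], [0.28, 2.66], [-3.11, 3.11]. Speed limits (rad/s): [2.57, 2.57, 3.14, 3.14, 3.14, 3.14].

## Interface

Orientations are given as [roll, pitch, yaw] about the fixed x, y, z axes, in that order (R = Rz(yaw) Ry(pitch) Rx(roll)).
In Python, from cell import monitor, viewer, robot gives the robot as it stands.
- The arm moves only by the tool move_arm, never from a script. Its argument "deltas" is a list of rows, each an object of numbers: "x", "y", "z": the shift along the tool's x, y, z in m; "wx", "wy", "wz": the turn, a rotation vector about the tool's x, y, z in degrees; "hand": the opening, from 0 (shut) to 1 (fully open). In form: [{"x": .., "y": .., "z": .., "wx": .., "wy": .., "wz": .., "hand": ..}, ...]. A call has 1 to 8 rows; each row is the pose to reach, as a shift and turn from the pose commanded when the call began, along the tool's axes at that moment; what a row does not reach only later rows make up. A row lasts 1/8 s, in which the tool goes at most 62.5 mm and 10.7 degrees, less where a joint would pass 70% of its speed; a pose out of reach is approached as far as the arm can. A call with a gripper value outside its range is refused whole. The fingers move at their own pace and stop on an object; "grip_force" is the grip in N (left out, the last holds). Time passes only in rows, so rows that repeat a pose let the fingers close. It gives the time, the measured TCP pose, the force and the opening at its end, in the units of the state.
- monitor.observe(): the state, without advancing time (a new reading comes with each control period).
- viewer.read_camera(name): name is "scene" or "top" or "wrist"; returns the picture (420x560x3 uint8, red, green, blue); there is no depth.
- viewer.camera_params(name): a dict with "camera_matrix" (3x3 intrinsics, pixels), "k1" (the pictures are not rectified: a ray, as slopes to the right and down, at radius r is drawn at 1 + k1 r^2 times it, then the intrinsics apply), "R" (3x3) and "t" (3): a world point X has camera coordinates R X + t. Camera axes: x right, y down, z forward; pixel columns grow to the right and rows downward; lengths in m; the calibration is good to about 2 mm. A picture is of the moment at which its call begins: read the wrist's pose just before it. camera_params takes no time and is no camera call; for the wrist camera it gives the pose at the moment of the call.
- robot.hand_in(): hands the job in, once; it reports no verdict.
The state is a dict: "time": time; "qpos": joint angles; "qvel": joint speeds; "joint_efforts": joint torques, N m; "tool_pos": TCP position; "tool_rot": TCP orientation; "contact_force": force on the tool from outside, world axes, zero at the start; "torque": the same for the moment, N m; "opening": finger opening in m.
Only numpy, scipy, OpenCV 4.12 (cv2) and the standard library are available. Lean on these libraries where they do the work, as an engineer would, in place of code of your own. Each camera call takes 0.05 s, during which the arm holds its last target. There are 200 camera calls.

## Working session

There is one attempt and no reset: what is moved stays moved. The work goes in short steps, Python scripts to look and compute and a tool call to move; the robot and the scene stay as the last step left them, time stands still between calls to the robot, and variables do not carry over. Pictures are saved under pics/ and viewed, about 8 in all and at most 12, crops included, and the job is handed in when it is done.

Besides the shell and the picture viewer there is one more tool, called after ">>>" by a JSON object that holds its "name" and its "arguments", one argument or row to a line. move_arm: Moves the arm, as the interface text tells. Its arguments: {"type":"object","properties":{"deltas":{"type":"array","items":{"type":"object","properties":{"x":{"type":"number"},"y":{"type":"number"},"z":{"type":"number"},"wx":{"type":"number"},"wy":{"type":"number"},"wz":{"type":"number"},"hand":{"type":"number"}}}},"grip_force":{"type":"number"}},"required":["deltas"]}

```bash
ls; mkdir -p pics; cat > h.py <<'E'
import numpy as np, cv2
from cell import monitor, viewer, robot
def ray(P,uv):
    K=np.array(P["camera_matrix"]);R=np.array(P["R"]);t=np.array(P["t"])
    d=cv2.undistortPoints(np.array([[uv]],float),K,np.array([P["k1"],0,0,0,0.]))[0,0] if False else None
    s=np.linalg.inv(K)@np.array([uv[0],uv[1],1.]); s=s[:2]; u=s.copy()
    for _ in range(30): u=s/(1+P["k1"]*(u@u))
    return -R.T@t, R.T@np.array([u[0],u[1],1.])
def onplane(P,uv,z):
    o,d=ray(P,uv); return o+d*(z-o[2])/d[2]
def project(P,X):
    c=np.array(P["R"])@X+np.array(P["t"]); u=c[:2]/c[2]; u=u*(1+P["k1"]*(u@u))
    return (np.array(P["camera_matrix"])@[u[0],u[1],1])[:2]
E
sed -i '/if False else None/d' h.py
python3 - <<'E'
from h import *
s=monitor.observe(); print(s)
for n in("top","scene"):
    im=viewer.read_camera(n); cv2.imwrite(f"pics/{n}0.png",im[:,:,::-1]); np.save(f"{n}0.npy",im)
    P=viewer.camera_params(n); print(n,P["k1"],np.round(-np.array(P["R"]).T@P["t"],3))
E
```

```text
pics
{'time': 0.0, 'qpos': array([-1.29002361e+00,  3.42718672e-01,  1.52504181e+00, -2.54356005e-05,
        1.27540392e+00, -1.46015295e-01]), 'qvel': array([ 0.00042884, -0.00145114, -0.00045769, -0.00041337,  0.00046389,
       -0.00019749]), 'joint_efforts': array([ 9.18562073e-04, -4.31243956e+01, -2.44219315e+01,  7.18284328e-02,
        5.60222450e-02, -1.29177570e-04]), 'tool_pos': array([ 0.21721091, -0.47749505,  0.22603842]), 'tool_rot': array([-3.14003409e+00, -2.04621069e-04,  4.26795279e-01]), 'contact_force': array([-0.38522708, -0.52361678, -0.78897834]), 'torque': array([0.00995953, 0.0064742 , 0.05611677]), 'opening': 0.0915089899215052}
top -0.06506050726560159 [0.597 0.034 0.864]
scene 0.024713120004891308 [ 1.08  -0.39   0.753]
```

View pics/top0.png

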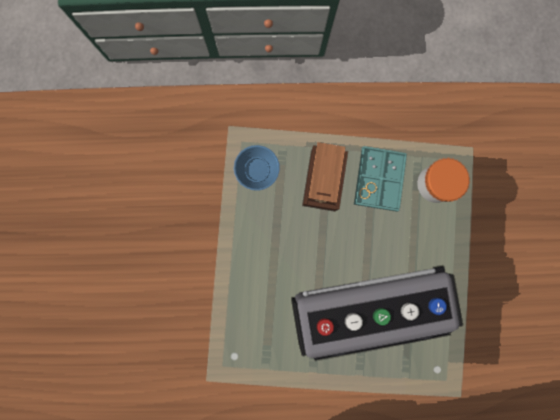

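View pics/scene0.png

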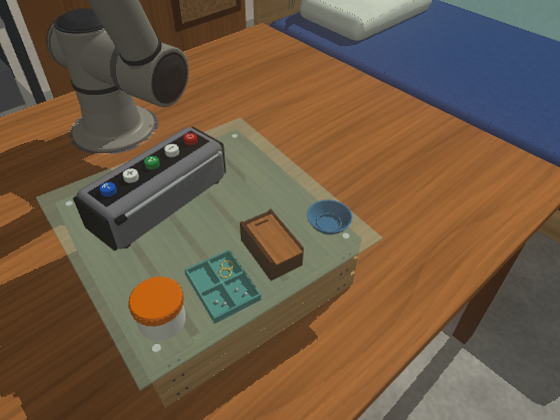

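The top view shows the radio on the near side of the glass. Its buttons are red (325,327), minus (354,322), green (382,317), plus (410,311) and blue (438,306). The dish, box, tray and jar stand along the far edge, clear of the radio. The scene view has blue at (108,189), green at (152,162) and red at (190,138).

```bash
cat > meas.py <<'E'
from h import *
def cents(im,guess,r=13):
    hsv=cv2.cvtColor(im,cv2.COLOR_RGB2HSV); H,S,V=[hsv[:,:,i].astype(int) for i in range(3)]
    m={'red':((H<8)|(H>172))&(S>150)&(V>70),'green':(H>45)&(H<80)&(S>110)&(V>50),'blue':(H>100)&(H<125)&(S>140)&(V>70),
       'minus':(S<50)&(V>140),'plus':(S<50)&(V>140)}
    out={}
    for n,g in guess.items():
        k=np.zeros(im.shape[:2],np.uint8); cv2.circle(k,g,r,1,-1)
        mm=(m[n]&(k>0)).astype(np.uint8)
        c=max(cv2.findContours(mm,cv2.RETR_EXTERNAL,cv2.CHAIN_APPROX_NONE)[0],key=cv2.contourArea)
        (x,y),rr=cv2.minEnclosingCircle(cv2.convexHull(c)); M=cv2.moments(cv2.convexHull(c))
        out[n]=(M['m10']/M['m00'],M['m01']/M['m00'],rr)
    return out
G={'top':dict(red=(325,327),minus=(354,322),green=(382,317),plus=(410,311),blue=(438,306)),
'scene':dict(red=(190,138),minus=(172,150),green=(152,162),plus=(131,175),blue=(108,189))}
E
python3 - <<'E'
from meas import *
C={};P={}
for n in G: P[n]=viewer.camera_params(n); C[n]=cents(np.load(f"{n}0.npy"),G[n],13 if n=='top' else 11)
for b in G['top']:
    a=onplane(P['top'],C['top'][b][:2],.249); s=onplane(P['scene'],C['scene'][b][:2],.249)
    (o1,d1),(o2,d2)=ray(P['top'],C['top'][b][:2]),ray(P['scene'],C['scene'][b][:2])
    k=np.linalg.lstsq(np.c_[d1,-d2],o2-o1,rcond=None)[0]
    print(b,np.round(C['top'][b],1),np.round(C['scene'][b],1),np.round(a,4),np.round(s,4),'tri',np.round((o1+k[0]*d1+o2+k[1]*d2)/2,4))
E
```

```text
red [324.9 326.9   8.4] [190.  138.2   7.3] [ 0.4697 -0.0425  0.249 ] [ 0.4737 -0.0436  0.249 ] tri [ 0.4697 -0.0422  0.2463]
minus [353.4 321.7   8.1] [171.2 147.9   6.6] [ 0.4759 -0.0857  0.249 ] [ 0.4756 -0.0843  0.249 ] tri [ 0.4764 -0.0851  0.25  ]
green [381.6 316.4   8.8] [151.5 162.    7.8] [ 0.4821 -0.1289  0.249 ] [ 0.4866 -0.1302  0.249 ] tri [ 0.4821 -0.129   0.2458]
plus [409.6 311.4   8.5] [130.3 173.5   7.6] [ 0.488  -0.1722  0.249 ] [ 0.4894 -0.1715  0.249 ] tri [ 0.4884 -0.1717  0.2487]
blue [437.3 305.9   9. ] [107.5 188.8   8.2] [ 0.4945 -0.2157  0.249 ] [ 0.4989 -0.2168  0.249 ] tri [ 0.4945 -0.2162  0.2459]
```

>>> {"name": "move_arm", "arguments": {
  "deltas": [
    {"x":0,"y":0,"z":-0.06,"wz":8,"hand":0},
    {"x":0.03,"y":-0.02,"z":-0.1,"wz":16.4,"hand":0},
    {"x":0.08,"y":-0.057,"z":-0.1,"wz":16.4,"hand":0},
    {"x":0.13,"y":-0.092,"z":-0.1,"wz":16.4,"hand":0},
    {"x":0.18,"y":-0.127,"z":-0.1,"wz":16.4,"hand":0},
    {"x":0.23,"y":-0.163,"z":-0.1,"wz":16.4,"hand":0},
    {"x":0.28,"y":-0.198,"z":-0.1,"wz":16.4,"hand":0},
    {"x":0.33,"y":-0.234,"z":-0.1,"wz":16.4,"hand":0}
  ],
  "grip_force": 10
}}

```text
schema error: expected keys x, y, z, wx, wy, wz, hand
```

```bash
cat > go.py <<'E'
from h import *
import sys
from scipy.spatial.transform import Rotation as Ro
s=monitor.observe(); R=Ro.from_euler('xyz',s['tool_rot']).as_matrix()
print('t',round(s['time'],2),'pos',np.round(s['tool_pos'],4),'rotdeg',np.round(np.degrees(s['tool_rot']),1),'F',np.round(s['contact_force'],2),'open',round(s['opening'],4))
B=dict(red=(.4710,-.0430),green=(.4835,-.1293),blue=(.4960,-.2160))
for b,p in B.items():
    X=np.array([*p,.249]); print(b,'tool delta to cap top',np.round(R.T@(X-s['tool_pos']),4))
E
python3 go.py
```

```text
t 0.1 pos [ 0.2172 -0.4775  0.2261] rotdeg [-179.9   -0.    24.5] F [0.27 0.19 0.55] open 0.092
red tool delta to cap top [ 0.4109 -0.2905 -0.0224]
green tool delta to cap top [ 0.3865 -0.2068 -0.0225]
blue tool delta to cap top [ 0.362  -0.1227 -0.0227]
```

All keys are required in every row.

>>> {"name": "move_arm", "arguments": {
  "deltas": [
    {"x":0,"y":0,"z":-0.06,"wx":0,"wy":0,"wz":8,"hand":0},
    {"x":0.03,"y":-0.02,"z":-0.1,"wx":0,"wy":0,"wz":16.4,"hand":0},
    {"x":0.08,"y":-0.057,"z":-0.1,"wx":0,"wy":0,"wz":16.4,"hand":0},
    {"x":0.13,"y":-0.092,"z":-0.1,"wx":0,"wy":0,"wz":16.4,"hand":0},
    {"x":0.18,"y":-0.127,"z":-0.1,"wx":0,"wy":0,"wz":16.4,"hand":0},
    {"x":0.23,"y":-0.163,"z":-0.1,"wx":0,"wy":0,"wz":16.4,"hand":0},
    {"x":0.28,"y":-0.198,"z":-0.1,"wx":0,"wy":0,"wz":16.4,"hand":0},
    {"x":0.33,"y":-0.234,"z":-0.1,"wx":0,"wy":0,"wz":16.4,"hand":0}
  ],
  "grip_force": 10
}}

```text
time: 1.1
tool_pos: [0.4214, -0.1264, 0.3266]
tool_rot: [3.141, 0.0, 0.14]
contact_force: [0.3, -0.4, -0.2]
opening: 0.0167
```

```bash
python3 go.py
```

```text
t 1.1 pos [ 0.4214 -0.1264  0.3266] rotdeg [180.   0.   8.] F [ 0.33 -0.42 -0.22] open 0.0167
red tool delta to cap top [ 0.0608 -0.0757  0.0776]
green tool delta to cap top [0.0611 0.0115 0.0776]
blue tool delta to cap top [0.0613 0.0991 0.0776]
```

>>> {"name": "move_arm", "arguments": {
  "deltas": [
    {"x":0.03,"y":-0.038,"z":0.02,"wx":0,"wy":0,"wz":0,"hand":0},
    {"x":0.061,"y":-0.076,"z":0.04,"wx":0,"wy":0,"wz":0,"hand":0},
    {"x":0.061,"y":-0.076,"z":0.055,"wx":0,"wy":0,"wz":0,"hand":0},
    {"x":0.061,"y":-0.076,"z":0.062,"wx":0,"wy":0,"wz":0,"hand":0},
    {"x":0.061,"y":-0.076,"z":0.062,"wx":0,"wy":0,"wz":0,"hand":0}
  ]
}}

```text
time: 1.72
tool_pos: [0.4703, -0.0448, 0.2645]
tool_rot: [-3.141, 0.001, 0.14]
contact_force: [-0.1, -0.2, -0.4]
opening: 0.0005
```

```bash
python3 go.py; python3 - <<'E'
from h import *
a=viewer.read_camera("scene"); w=viewer.read_camera("wrist")
a=cv2.resize(a[60:270,40:320],(560,420))
im=np.hstack([cv2.resize(a,(400,300)),cv2.resize(w,(400,300))]); cv2.imwrite("pics/c1.png",im[:,:,::-1])
E
```

```text
t 1.73 pos [ 0.4703 -0.0448  0.2645] rotdeg [-180.    0.    8.] F [-0.05 -0.16 -0.44] open 0.0005
red tool delta to cap top [ 0.0009 -0.0017  0.0155]
green tool delta to cap top [0.0013 0.0855 0.0155]
blue tool delta to cap top [0.0016 0.1731 0.0154]
```

View pics/c1.png

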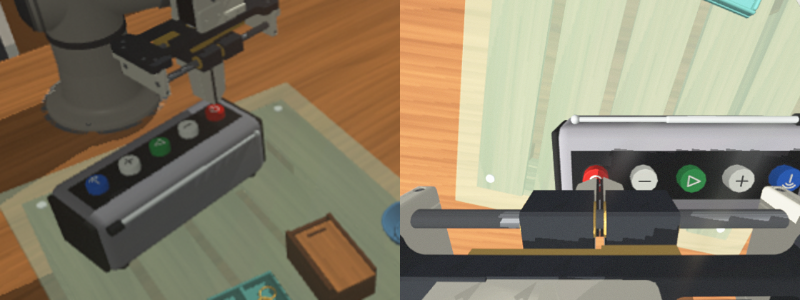

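The left crop shows the fingertips directly above the red cap, and the wrist view on the right agrees. I'll descend in force-checked steps.

>>> {"name": "move_arm", "arguments": {
  "deltas": [
    {"x":0.001,"y":-0.0015,"z":0.006,"wx":0,"wy":0,"wz":0,"hand":0},
    {"x":0.001,"y":-0.0015,"z":0.012,"wx":0,"wy":0,"wz":0,"hand":0},
    {"x":0.001,"y":-0.0015,"z":0.015,"wx":0,"wy":0,"wz":0,"hand":0},
    {"x":0.001,"y":-0.0015,"z":0.017,"wx":0,"wy":0,"wz":0,"hand":0},
    {"x":0.001,"y":-0.0015,"z":0.017,"wx":0,"wy":0,"wz":0,"hand":0}
  ]
}}

```text
time: 2.45
tool_pos: [0.4713, -0.0429, 0.2478]
tool_rot: [3.141, 0.0, 0.141]
contact_force: [-0.3, 0.1, 2.0]
opening: 0.0005
```

Contact of about 2 N at z 0.248, as expected. I'll go on in small steps.

>>> {"name": "move_arm", "arguments": {
  "deltas": [
    {"x":0,"y":0,"z":0.0015,"wx":0,"wy":0,"wz":0,"hand":0},
    {"x":0,"y":0,"z":0.003,"wx":0,"wy":0,"wz":0,"hand":0},
    {"x":0,"y":0,"z":0.0045,"wx":0,"wy":0,"wz":0,"hand":0},
    {"x":0,"y":0,"z":0.0045,"wx":0,"wy":0,"wz":0,"hand":0}
  ]
}}

```text
time: 2.95
tool_pos: [0.4714, -0.0429, 0.2433]
tool_rot: [3.141, -0.0, 0.141]
contact_force: [-2.2, 0.6, 3.7]
opening: 0.0007
```

>>> {"name": "move_arm", "arguments": {
  "deltas": [
    {"x":0,"y":0,"z":0.001,"wx":0,"wy":0,"wz":0,"hand":0},
    {"x":0,"y":0,"z":0.002,"wx":0,"wy":0,"wz":0,"hand":0},
    {"x":0,"y":0,"z":0.002,"wx":0,"wy":0,"wz":0,"hand":0}
  ]
}}

```text
time: 3.32
tool_pos: [0.4715, -0.0429, 0.2417]
tool_rot: [3.141, -0.001, 0.141]
contact_force: [-2.4, -1.1, 7.4]
opening: 0.0004
```

The force went from 3.7 to 7.4 N over 1.6 mm. That is the cap's own stiffness, so the plunger is at its stop. I'll lift, check the height with the cameras, and move towards blue.

>>> {"name": "move_arm", "arguments": {
  "deltas": [
    {"x":0,"y":0,"z":-0.01,"wx":0,"wy":0,"wz":0,"hand":0},
    {"x":0,"y":0,"z":-0.04,"wx":0,"wy":0,"wz":0,"hand":0},
    {"x":0,"y":0.06,"z":-0.05,"wx":0,"wy":0,"wz":0,"hand":0},
    {"x":0,"y":0.12,"z":-0.05,"wx":0,"wy":0,"wz":0,"hand":0},
    {"x":0.0,"y":0.175,"z":-0.04,"wx":0,"wy":0,"wz":0,"hand":0},
    {"x":0.0,"y":0.175,"z":-0.022,"wx":0,"wy":0,"wz":0,"hand":0},
    {"x":0.0,"y":0.175,"z":-0.022,"wx":0,"wy":0,"wz":0,"hand":0}
  ]
}}

```text
time: 4.2
tool_pos: [0.4953, -0.2162, 0.2618]
tool_rot: [-3.139, 0.003, 0.139]
contact_force: [-0.5, 0.9, 0.0]
opening: 0.0004
```

```bash
python3 go.py; python3 - <<'E'
from meas import *
a=viewer.read_camera("scene"); P=viewer.camera_params("scene")
g={'red':G['scene']['red']}
o=cents(np.load("scene0.npy"),g,11)['red'];n=cents(a,g,11)['red']
print('red before/after',np.round(o,2),np.round(n,2),'px expected shift for -4mm',np.round(project(P,np.array([.471,-.043,.245]))-project(P,np.array([.471,-.043,.249])),2))
w=viewer.read_camera("wrist")
a=a[60:270,40:320]
im=np.hstack([cv2.resize(a,(400,300),interpolation=cv2.INTER_CUBIC),cv2.resize(w,(400,300))]); cv2.imwrite("pics/c2.png",im[:,:,::-1])
E
```

```text
t 4.2 pos [ 0.4953 -0.2162  0.2618] rotdeg [-179.9    0.2    8. ] F [-0.47  0.93  0.04] open 0.0004
red tool delta to cap top [ 1.000e-04 -1.749e-01  1.320e-02]
green tool delta to cap top [ 0.0005 -0.0877  0.013 ]
blue tool delta to cap top [ 0.0008 -0.0001  0.0128]
red before/after [189.98 138.16   7.28] [190.28 139.27   6.8 ] px expected shift for -4mm [0.28 1.82]
```

View pics/c2.png

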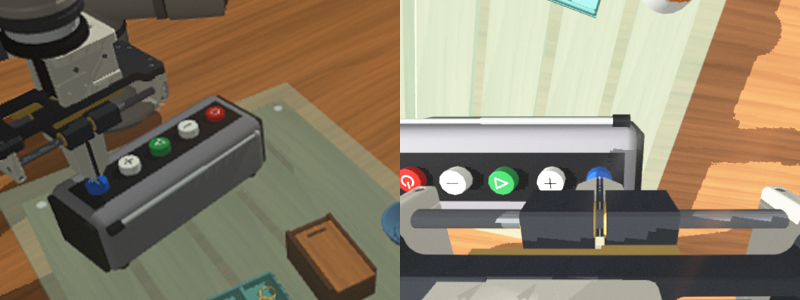

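The fingertips are centred on blue. The red cap now stands visibly lower. Its centroid moved 1.1 px and its outline shrank, which fits a 4 mm drop of the top only.

>>> {"name": "move_arm", "arguments": {
  "deltas": [
    {"x":0.001,"y":0,"z":0.006,"wx":0,"wy":0,"wz":0,"hand":0},
    {"x":0.001,"y":0,"z":0.011,"wx":0,"wy":0,"wz":0,"hand":0},
    {"x":0.001,"y":0,"z":0.0135,"wx":0,"wy":0,"wz":0,"hand":0},
    {"x":0.001,"y":0,"z":0.015,"wx":0,"wy":0,"wz":0,"hand":0},
    {"x":0.001,"y":0,"z":0.0165,"wx":0,"wy":0,"wz":0,"hand":0},
    {"x":0.001,"y":0,"z":0.018,"wx":0,"wy":0,"wz":0,"hand":0},
    {"x":0.001,"y":0,"z":0.018,"wx":0,"wy":0,"wz":0,"hand":0}
  ]
}}

```text
time: 5.18
tool_pos: [0.497, -0.2159, 0.2452]
tool_rot: [-3.142, -0.0, 0.141]
contact_force: [-0.9, 1.1, 2.1]
opening: 0.0002
```

>>> {"name": "move_arm", "arguments": {
  "deltas": [
    {"x":0,"y":0,"z":0.0015,"wx":0,"wy":0,"wz":0,"hand":0},
    {"x":0,"y":0,"z":0.003,"wx":0,"wy":0,"wz":0,"hand":0},
    {"x":0,"y":0,"z":0.0037,"wx":0,"wy":0,"wz":0,"hand":0},
    {"x":0,"y":0,"z":0.0037,"wx":0,"wy":0,"wz":0,"hand":0}
  ]
}}

```text
time: 5.68
tool_pos: [0.4971, -0.2161, 0.2421]
tool_rot: [3.141, -0.001, 0.141]
contact_force: [-0.6, 2.5, 7.1]
opening: 0.0004
```

Blue bottomed out at 7.1 N, like red. Next I'll move over green.

>>> {"name": "move_arm", "arguments": {
  "deltas": [
    {"x":0,"y":0,"z":-0.01,"wx":0,"wy":0,"wz":0,"hand":0},
    {"x":0,"y":0,"z":-0.035,"wx":0,"wy":0,"wz":0,"hand":0},
    {"x":-0.001,"y":-0.045,"z":-0.045,"wx":0,"wy":0,"wz":0,"hand":0},
    {"x":-0.001,"y":-0.0877,"z":-0.04,"wx":0,"wy":0,"wz":0,"hand":0},
    {"x":-0.001,"y":-0.0877,"z":-0.022,"wx":0,"wy":0,"wz":0,"hand":0},
    {"x":-0.001,"y":-0.0877,"z":-0.022,"wx":0,"wy":0,"wz":0,"hand":0}
  ]
}}

```text
time: 6.42
tool_pos: [0.483, -0.129, 0.2628]
tool_rot: [-3.141, 0.002, 0.141]
contact_force: [0.3, 0.3, 0.5]
opening: 0.0006
```

```bash
python3 go.py; python3 - <<'E'
from meas import *
a=viewer.read_camera("scene"); P=viewer.camera_params("scene"); z=np.load("scene0.npy")
for b in('red','blue'):
    g={b:G['scene'][b]}
    print(b,np.round(cents(z,g,11)[b],2),np.round(cents(a,g,11)[b],2))
w=viewer.read_camera("wrist")
a=a[60:270,40:320]
im=np.hstack([cv2.resize(a,(400,300),interpolation=cv2.INTER_CUBIC),cv2.resize(w,(400,300))]); cv2.imwrite("pics/c3.png",im[:,:,::-1])
E
```

```text
t 6.42 pos [ 0.483  -0.129   0.2628] rotdeg [-1.8e+02  1.0e-01  8.1e+00] F [0.29 0.27 0.49] open 0.0006
red tool delta to cap top [ 0.0002 -0.0868  0.0139]
green tool delta to cap top [0.0005 0.0004 0.0138]
blue tool delta to cap top [0.0006 0.088  0.0137]
red [189.98 138.16   7.28] [190.32 139.13   6.8 ]
blue [107.54 188.83   8.16] [107.72 190.03   7.76]
```

View pics/c3.png

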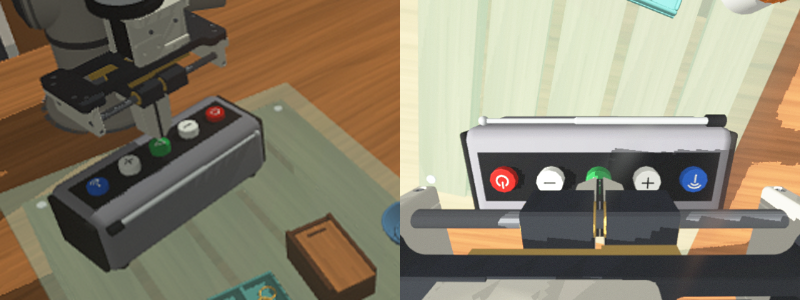

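Red and blue both stand low, with the same shift in each, and the fingertips are centred on green. I'll press it about 4 mm.

>>> {"name": "move_arm", "arguments": {
  "deltas": [
    {"x":0.0005,"y":0,"z":0.007,"wx":0,"wy":0,"wz":0,"hand":0},
    {"x":0.0005,"y":0,"z":0.0125,"wx":0,"wy":0,"wz":0,"hand":0},
    {"x":0.0005,"y":0,"z":0.015,"wx":0,"wy":0,"wz":0,"hand":0},
    {"x":0.0005,"y":0,"z":0.017,"wx":0,"wy":0,"wz":0,"hand":0},
    {"x":0.0005,"y":0,"z":0.0185,"wx":0,"wy":0,"wz":0,"hand":0},
    {"x":0.0005,"y":0,"z":0.0185,"wx":0,"wy":0,"wz":0,"hand":0}
  ]
}}

```text
time: 7.28
tool_pos: [0.484, -0.1295, 0.2456]
tool_rot: [3.141, -0.0, 0.141]
contact_force: [-2.2, -0.4, 5.6]
opening: 0.0009
```

>>> {"name": "move_arm", "arguments": {
  "deltas": [
    {"x":0,"y":0,"z":0.001,"wx":0,"wy":0,"wz":0,"hand":0},
    {"x":0,"y":0,"z":0.001,"wx":0,"wy":0,"wz":0,"hand":0}
  ]
}}

```text
time: 7.52
tool_pos: [0.484, -0.1295, 0.2448]
tool_rot: [3.141, -0.0, 0.141]
contact_force: [-2.5, -0.3, 7.7]
opening: 0.0006
```

>>> {"name": "move_arm", "arguments": {
  "deltas": [
    {"x":0,"y":0,"z":-0.012,"wx":0,"wy":0,"wz":0,"hand":0},
    {"x":0,"y":0,"z":-0.05,"wx":0,"wy":0,"wz":0,"hand":0},
    {"x":0,"y":0,"z":-0.1,"wx":0,"wy":0,"wz":0,"hand":0},
    {"x":-0.05,"y":0,"z":-0.12,"wx":0,"wy":0,"wz":0,"hand":0},
    {"x":-0.08,"y":0,"z":-0.12,"wx":0,"wy":0,"wz":0,"hand":0},
    {"x":-0.08,"y":0,"z":-0.12,"wx":0,"wy":0,"wz":0,"hand":0}
  ]
}}

```text
time: 8.28
tool_pos: [0.4039, -0.1404, 0.3652]
tool_rot: [3.14, -0.002, 0.139]
contact_force: [0.9, 0.7, -0.3]
opening: 0.0005
```

```bash
python3 go.py; python3 - <<'E'
from meas import *
a=viewer.read_camera("scene"); z=np.load("scene0.npy")
o=cents(z,G['scene'],11); n=cents(a,G['scene'],11)
for b in o: print(b,np.round(o[b],2),np.round(n[b],2))
d=np.abs(a.astype(int)-z).max(2); print('changed px in area of other things',(d[195:330,120:360]>40).sum())
cv2.imwrite("pics/c4.png",cv2.resize(a,(640,480))[:,:,::-1])
E
```

```text
t 8.28 pos [ 0.4039 -0.1404  0.3652] rotdeg [ 1.799e+02 -1.000e-01  8.000e+00] F [ 0.87  0.73 -0.32] open 0.0005
red tool delta to cap top [ 0.0798 -0.0873  0.1162]
green tool delta to cap top [ 8.020e-02 -1.000e-04  1.163e-01]
blue tool delta to cap top [0.0805 0.0875 0.1164]
red [189.98 138.16   7.28] [190.28 139.27   6.8 ]
minus [171.17 147.9    6.6 ] [171.17 147.9    6.6 ]
green [151.53 162.     7.76] [151.55 162.01   7.91]
plus [130.31 173.45   7.62] [130.31 173.45   7.62]
blue [107.54 188.83   8.16] [108.08 189.92   8.06]
changed px in area of other things 0
```

View pics/c4.png

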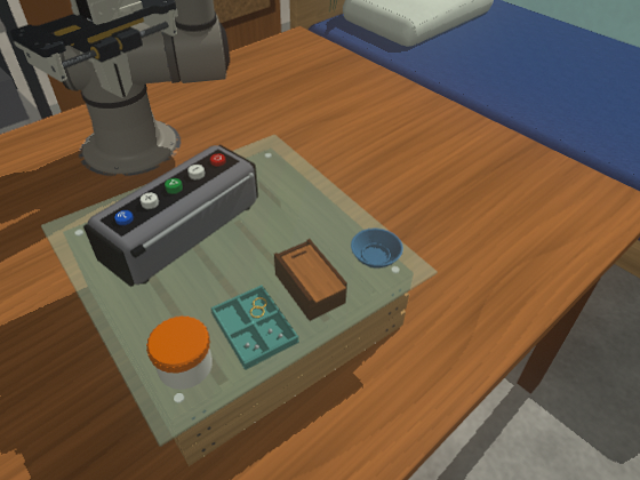

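The arm is clear of everything. Red and blue are in (centroids about 1.1 px lower), green is back up, the white buttons are unmoved, and nothing else has changed.

```bash
python3 -c "
from cell import robot; print(robot.hand_in())"
```

```text
the job is handed in; nothing more can be done
None
```

The radio is switched on and set scanning, and the job is handed in; the arm's clock stood at about 8.3 s just before. `hand_in()` gives no verdict, so success rests on my own checks.

I pressed with closed fingertips, adding depth in small steps and reading the force after each:

| Button | Force at end of press | Depth below the cap's rest height |
|---|---|---|
| Red (power) | 7.4 N | about 7 mm |
| Blue (band) | 7.1 N | about 7 mm |
| Green (scan) | 7.7 N | about 4 mm |

**Last checks:**
- **Red and blue:** both stand lower in the scene view by about 1.1 px each. If the whole cap had moved 4 mm, I would expect 1.8 px. The measured outline includes the cap's sides, which partly hide the drop. The force rise at the end of the red press, about 2 N per mm, fits a plunger at its stop.
- **Green:** back up, within 0.02 px of where it started.
- **White buttons:** unmoved, so the radio stayed where it was.
- **Other things on the glass:** no changed pixels where the box, the tray and most of the jar and dish stand.
- **Arm:** raised clear, with no contact.

**Disagreement:** the top and scene cameras differed by up to 4.5 mm on where the coloured caps lie, for the same reason. I used the top view, with small x shifts of about 1.5 mm towards the scene view. The fingertips came down centred on each cap.

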